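Balance a plaster-jacketed bone on the dome to find its balance point

ROBOT

A 7-joint arm with a two-finger parallel gripper is mounted at the origin on a cart in front of the work surface, level with it; the furniture and walls round the work are solid. World frame = base frame: x ahead of the robot, y to its left, z up, the work surface at z = 0. Lengths are in m, angles in rad, forces in N, time in s.
With the tool pointing down it reaches from about 0.425 to 0.825 m from the base axis. Payload 3.6 kg.
Tool frame: the origin (TCP) lies on the centre line of the jaws, within the pads' length; the fingertips stand 14 mm ahead of it and the grasp point (between the pads) lies 5 mm behind it (bot.tips_ahead is the distance from the TCP to the fingertips, in m); z points along the fingers, x is the direction in which the jaws open and shut, and the axes are right-handed (so a half turn about z gives the same grasp; the last joint's range is limited). The gripper opens to 93 mm and grips with 3 to 60 N. Pads are 15 mm wide; open, the fingers measure 128 mm over their backs; the gripper's body (75 mm by 188 mm) begins 65 mm behind the grasp point.
Start: joints at [-1.177, 0.615, -0.013, 1.423, 0.008, 1.103, -0.04], TCP at [0.265, 0.593, 0.212] pointing down, gripper open.
Joint ranges: [-3.12, 3.12], [-0.3, 2.06], [-1.34, 1.32], [0.26, 2.42], [-1.36, 4.5], [0.01, 1.98], [-2.84, 2.84]. Speed limits (rad/s): [2.79, 2.79, 3.14, 3.14, 3.14, 3.14, 3.14].

INTERFACE

Orientations are given as a unit quaternion [w, x, y, z].
In Python, from station import bot, optics, nets gives the robot as it stands. The module is installed in compiled form; this text tells all that it offers.
- The arm moves only by the tool drive_tool, never from a script. Its arguments are lists of equal length, an entry for each row: "translation": the shift along the tool's x, y, z in mm, a list of three; "twist": the turn about the tool's z in rad; "jaw": the gripper's target within -1 to 1 (shut at 1, half-way at 0, fully open at -1). In form: {"translation": [[tx, ty, tz], ...], "twist": [twist, ...], "jaw": [jaw, ...]}. A call has 1 to 8 rows; each row is the pose to reach, as a shift and turn from the pose commanded when the call began, along the tool's axes at that moment; what a row does not reach only later rows make up. A row lasts 1/8 s, in which the tool goes at most 62.5 mm and 10.7 degrees, less where a joint would pass 70% of its speed; a pose out of reach is approached as far as the arm can. A call with a gripper value outside its range is refused whole. The fingers move at their own pace and stop on an object; "newtons" is the grip in N (left out, the last holds). Time passes only in rows, so rows that repeat a pose let the fingers close. It gives the time, the measured TCP pose, the force and the opening at its end, in the units of the state.
- bot.sense(): the state, without advancing time (a new reading comes with each control period).
- optics.capture(name): name is "side" or "top" or "wrist"; returns a dict with "img" (420x560x3 uint8, red, green, blue), "mtx" (3x3 intrinsics, pixels), "world_to_cam" (4x4, takes a point from world to camera coordinates); the wrist camera has in their place "hand_eye" (4x4, takes a point from camera to tool coordinates, whose origin is the TCP and whose axes are the tool frame's). Camera axes: x right, y down, z forward; pixel columns grow to the right and rows downward; lengths in m; the calibration is good to about 2 mm. A picture is of the moment at which its call begins: read the wrist's pose just before it. There is no depth.
- bot.finish_job(): hands the job in, once; it reports no verdict.
Trained networks look in a picture, given as the dict that the camera call returned (one of the last four; its "shot" number tells which), for a name from the list of things; names that differ only in an ending like _2 or _b are one class to them, and where a whole thing is asked for, a point or a joint stands for the part that bears it (a point fixed in the world has none). Each returns a list of dicts, best first, with "score" (0 to 1); they miss things now and then, are a little off and sometimes report something else, mostly with a low value. They report only what shows in the picture. A call takes as long as a camera call.
- nets.cut_out(picture, thing): "pixels" (420x560 bool, what is visible of it).
- nets.tip_of(picture, thing): "xyz" ([x, y, z] in m, in world coordinates, good to about 4 mm: a listed point, or the origin of a listed thing).
The state is a dict: "t": time; "joints": joint angles; "dq": joint speeds; "effort": joint torques, N m; "position": TCP position; "tool_rot": TCP orientation; "ft_force": force on the tool from outside, world axes, zero at the start; "ft_torque": the same for the moment, N m; "gripper_width": finger opening in m.
Only numpy, scipy, OpenCV 4.12 (cv2) and the standard library are available. Lean on these libraries where they do the work, as an engineer would, in place of code of your own. Each camera call takes 0.05 s, during which the arm holds its last target.

TASK

Before a mount is made we must know where the plaster-jacketed bone balances: gently set the jacket, flat side down, on top of the wooden dome so that it stays there by itself, level and still, and let go. The bone inside is heavy and hidden, so the balance point is hardly ever at the middle of the jacket. Never let the jacket tip over, and leave the stone, vial, toe bone and tape roll where they are.

Things in the scene. Friction and masses are not known exactly. Their poses are not given: they have to be found in the camera images.
- jacket: off-white plaster loaf, loose, flat on the bench: 180 mm long (x), 50 wide (y), sides flat and parallel, 36 high at the sides, 44 along the middle. Origin: centre of the flat underside, z up. 0.4 to 0.5 kg. Centre of mass: y = 0, 18 mm above the underside, but anywhere within 33 mm of the middle along x, either way (new each episode, then fixed)
- dome: wooden half ball fixed to the bench: radius 70 mm, centre 30 mm above the bench, on a round foot 170 mm across, 12 mm thick. Origin: centre of its underside, z up. Grippy (friction about 0.9). A jacket whose centre of mass is d metres off the top rolls to a tilt of about d/0.052 rad, heavy side down, rocking for a while; far off, it tips over
- dome_top (a point): highest point of the dome, 100 mm above the bench, on its axis
- stone_b: rock lump 44x60x46 mm, bystander; origin at the centre of its underside
- vial_1: small capped vial 30 mm across, 60 mm high, bystander; origin at the centre of its underside
- toe_bone: small loose bone 67x82x30 mm, bystander; origin at the centre of its underside
- tape_roll: roll of tape 86 mm across, 19 mm high, lying flat, bystander; origin at the centre of its underside

How it is judged:
By the outcome, as a careful person would: the job done as asked, in the order asked, and still so for the second after the job is handed in, with the robot touching nothing.
It also fails if it takes over 51 s, if anything falls off the work surface, if the arm or the gripper's body presses on something with over 40 N, if the wrist force passes 120 N, or if a joint passes its speed limit or range.

## Working session

There is one attempt and no reset: what is moved stays moved. The work goes in short steps, Python scripts to look and compute and a tool call to move; the robot and the scene stay as the last step left them, time stands still between calls to the robot, and variables do not carry over. Pictures are saved under pics/ and viewed, and the job is handed in when it is done.

Besides the shell and the picture viewer there is one more tool, called after "Call:" by a JSON object that holds its "api" and its "payload". drive_tool: Moves the arm, as the interface text tells. Its arguments: {"type":"object","properties":{"translation":{"type":"array","items":{"type":"array","items":{"type":"number"}}},"twist":{"type":"array","items":{"type":"number"}},"jaw":{"type":"array","items":{"type":"number"}},"newtons":{"type":"number"}},"required":["translation","twist","jaw"]}

```bash
mkdir -p pics
cat > h.py <<'E'
from station import bot, optics, nets
import numpy as np, cv2
def save(p,n):
    cv2.imwrite('pics/'+n+'.png',cv2.cvtColor(p['img'],cv2.COLOR_RGB2BGR))
def ray(p,uv,z):
    # intersect pixel ray with plane z
    T=p['world_to_cam'];R=T[:3,:3];t=T[:3,3]
    c=-R.T@t; d=R.T@np.linalg.inv(p['mtx'])@np.array([uv[0],uv[1],1.])
    return c+d*(z-c[2])/d[2]
def proj(p,X):
    T=p['world_to_cam'];x=T[:3,:3]@np.array(X)+T[:3,3];u=p['mtx']@x;return u[:2]/u[2]
E
python3 - <<'E'
from h import *
np.set_printoptions(precision=4,suppress=True)
for n in ('top','side'):
    p=optics.capture(n);save(p,n+'0')
    for th in ('jacket','dome_top','dome','stone_b','vial_1','toe_bone','tape_roll'):
        print(n,th,[(r['xyz'],round(r['score'],2)) for r in nets.tip_of(p,th)[:2]])
    T=p['world_to_cam'];print('cam',-T[:3,:3].T@T[:3,3],T[:3,:3],p['mtx'])
print(bot.sense())
E
```

```text
top jacket []
top dome_top [([0.5609, 0.0443, 0.0997], 0.6)]
top dome [([0.5575, 0.0397, -0.0014], 0.76)]
top stone_b [([0.328, -0.202, -0.0017], 0.56)]
top vial_1 [([0.7345, -0.2107, 0.0003], 0.45), ([0.3259, -0.2011, 0.0018], 0.41)]
top toe_bone [([0.7514, -0.0006, 0.0019], 0.53)]
top tape_roll [([0.7474, 0.1184, 0.0015], 0.66), ([0.5583, 0.042, -0.0016], 0.62)]
cam [ 0.3099 -0.1203  1.1477] [[ 0.0079 -1.      0.005 ]
 [-0.9757 -0.0088 -0.2189]
 [ 0.2189 -0.0032 -0.9757]] [[417.4252   0.     277.5373]
 [  0.     417.4252 203.7712]
 [  0.       0.       1.    ]]
side jacket [([0.4764, -0.3283, -0.0014], 0.94)]
side dome_top [([0.5584, 0.0409, 0.1014], 0.81)]
side dome [([0.5611, 0.0475, 0.0001], 0.56)]
side stone_b [([0.3267, -0.2011, 0.0043], 0.67)]
side vial_1 [([0.7335, -0.2117, -0.0007], 0.81)]
side toe_bone [([0.7531, -0.0018, 0.0008], 0.64)]
side tape_roll [([0.7454, 0.1227, 0.0007], 0.71), ([0.5561, 0.0372, 0.1026], 0.19)]
cam [ 0.1904 -0.9192  0.5843] [[ 0.9171 -0.3986 -0.0099]
 [-0.1986 -0.4351 -0.8782]
 [ 0.3457  0.8074 -0.4782]] [[471.6793   0.     290.4876]
 [  0.     471.6793 207.2216]
 [  0.       0.       1.    ]]
{'t': 0.8, 'joints': array([-1.1765,  0.6148, -0.0126,  1.4234,  0.0081,  1.1034, -0.0404]), 'dq': array([-0.0005, -0.0008,  0.0013, -0.0013,  0.0002, -0.0002, -0.0006]), 'effort': array([ -0.0001, -45.8773,   0.2093, -16.6029,  -0.0611,   0.013 ,
         0.    ]), 'position': array([0.2655, 0.5933, 0.2122]), 'tool_rot': array([-0.    ,  0.8392,  0.5438, -0.    ]), 'ft_force': array([-0.3782,  0.6217,  0.2495]), 'ft_torque': array([ 0.0267,  0.065 , -0.0129]), 'gripper_width': 0.09299853076017905}
```

View pictures.

View pics/top0.png

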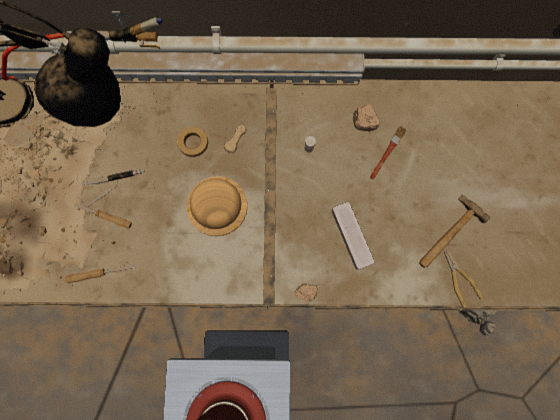

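View pics/side0.png

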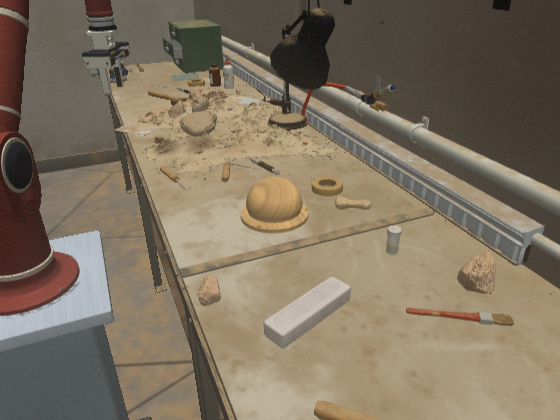

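```bash
cat > fit.py <<'E'
from h import *
from scipy.optimize import minimize
def box(x,y,a,L=.18,W=.05):
    c,s=np.cos(a),np.sin(a);P=[]
    for u in(-L/2,L/2):
        for v,zs in((-W/2,(0,.036)),(0,(.044,)),(W/2,(0,.036))):
            for z in zs:P.append([x+c*u-s*v,y+s*u+c*v,z])
    return np.array(P)
def domep(x,y):
    t=np.linspace(0,2*np.pi,72);P=[]
    for r,z in((.085,0),(.085,.012)):
        P+=[[x+r*np.cos(q),y+r*np.sin(q),z] for q in t]
    for e in np.linspace(-.2,1.57,12):
        P+=[[x+.07*np.cos(e)*np.cos(q),y+.07*np.cos(e)*np.sin(q),.03+.07*np.sin(e)] for q in t]
    return np.array(P)
def sil(p,P):
    m=np.zeros(p['img'].shape[:2],np.uint8)
    q=np.array([proj(p,X) for X in P],np.float32)
    h=cv2.convexHull(q)
    S=4
    M=np.zeros((420*S,560*S),np.uint8)
    cv2.fillConvexPoly(M,np.round((h+0.5)*S*16-8).astype(np.int32),255,shift=4)
    return cv2.resize(M,(560,420),interpolation=cv2.INTER_AREA)/255.
def fit(pms,f,x0,step):
    def cost(v):
        return sum(np.abs(sil(p,f(*v))-m).sum()/m.sum() for p,m in pms)
    sx=np.array([x0]+[np.array(x0)+np.eye(len(x0))[i]*step[i] for i in range(len(x0))])
    r=minimize(cost,x0,method='Nelder-Mead',options=dict(initial_simplex=sx,xatol=1e-4,fatol=1e-4))
    return r.x,r.fun
E
python3 - <<'E'
from fit import *
pj=[];pd=[]
for n in('top','side'):
    p=optics.capture(n)
    for th,l in(('jacket',pj),('dome',pd)):
        r=nets.cut_out(p,th)
        if r: l.append((p,r[0]['pixels'].astype(float))); print(n,th,r[0]['score'],r[0]['pixels'].sum(),np.argwhere(r[0]['pixels']).mean(0)[::-1])
for l,f,x0,st in((pj,box,[.476,-.328,.0],[.01,.01,.2]),(pd,domep,[.559,.042],[.01,.01])):
    if f is box:
        for a in(.25,-.25,.5):
            print(fit(l,f,[.476,-.328,a],st))
    for q in l: 
        if f is box: print(fit([q],f,[.476,-.328,.3],st))
        else: print(fit([q],f,x0,st))
    if f is domep: print(fit(l,f,x0,st))
E
```

```text
top jacket 0.58 1205 [352.53029046 236.1186722 ]
top dome 0.8 2861 [216.53862286 205.52184551]
side jacket 0.71 2809 [305.94838021 311.36632253]
side dome 0.61 2933 [273.93897034 206.90487555]
(array([ 0.47854024, -0.32508141,  0.39820113]), np.float64(0.3614926162083652))
(array([ 0.47798914, -0.32554785,  0.39658509]), np.float64(0.36077330039064837))
(array([ 0.47810391, -0.32623352,  0.40624928]), np.float64(0.35783689229086546))
(array([ 0.47772606, -0.32821091,  0.34660129]), np.float64(0.1869042388739728))
(array([ 0.47817563, -0.32687345,  0.41757987]), np.float64(0.1641097592472375))
(array([0.56065099, 0.04667629]), np.float64(0.030493931232052417))
(array([0.5587514 , 0.04530904]), np.float64(0.028525968860097735))
(array([0.55974158, 0.04629796]), np.float64(0.0632307450036746))
```

```bash
cat >> h.py <<'E'
from scipy.spatial.transform import Rotation as Ro
def Rt(s=None):
    s=s or bot.sense();q=s['tool_rot'];return Ro.from_quat([q[1],q[2],q[3],q[0]]).as_matrix()
def heading(s=None):
    R=Rt(s);return np.arctan2(R[1,0],R[0,0])
def goal(xyz,head=None):
    s=bot.sense();R=Rt(s);d=R.T@(np.array(xyz)-s['position'])*1000
    tw=0 if head is None else -((head-heading(s)+np.pi)%(2*np.pi)-np.pi)
    print('goal',np.round(xyz,3),'->',np.round(d,1),'twist',round(tw,3)); return d
E
python3 -c "
from h import *
print(heading(),Rt())
goal([.42,.42,.23],.5);goal([.56,.1,.24],0);goal([.478,-.326,.24],-1.17)"
```

```text
1.1499566364834428 [[ 4.08527021e-01  9.12746224e-01 -6.18457177e-05]
 [ 9.12746225e-01 -4.08527022e-01 -1.37848305e-05]
 [-3.78476989e-05 -5.08179697e-05 -9.99999998e-01]]
goal [0.42 0.42 0.23] -> [-95.  211.8 -17.9] twist 0.65
goal [0.56 0.1  0.24] -> [-329.9  470.3  -27.9] twist 1.15
goal [ 0.478 -0.326  0.24 ] -> [-752.2  569.5  -27.9] twist 2.32
```

Call:
{"api": "drive_tool", "payload": {"translation": [[-30,65,-6],[-60,130,-12],[-95,190,-18],[-130,240,-20],[-165,290,-22],[-205,340,-24],[-245,385,-26],[-290,425,-28]], "twist": [0.15,0.3,0.45,0.6,0.75,0.9,1.05,1.15], "jaw": [-1,-1,-1,-1,-1,-1,-1,-1]}}

```text
t: 2.1
position: [0.5294, 0.1719, 0.2398]
tool_rot: [-0.0, 1.0, -0.002, 0.001]
ft_force: [0.1, -0.0, -0.4]
gripper_width: 0.0935
```

```bash
python3 -c "
from h import *
s=bot.sense();print(s['t'],s['position'],heading())
goal([.56,.1,.24],0);goal([.478,-.326,.24],-1.17)"
```

```text
2.1 [0.52937913 0.17187289 0.23980302] -0.003123841098434318
goal [0.56 0.1  0.24] -> [30.8 71.8 -0.2] twist -0.003
goal [ 0.478 -0.326  0.24 ] -> [-4.98e+01  4.98e+02 -4.00e-01] twist 1.167
```

Call:
{"api": "drive_tool", "payload": {"translation": [[10,62,0],[10,124,0],[5,186,0],[-5,248,0],[-15,310,0],[-27,372,0],[-40,434,0],[-51,496,0]], "twist": [0.15,0.3,0.45,0.6,0.75,0.9,1.05,1.17], "jaw": [-1,-1,-1,-1,-1,-1,-1,-1]}}

```text
t: 3.1
position: [0.4777, -0.3216, 0.2398]
tool_rot: [-0.0, 0.833, -0.554, 0.0]
ft_force: [0.4, -0.7, -0.5]
gripper_width: 0.0928
```

Call:
{"api": "drive_tool", "payload": {"translation": [[0,0,0],[0,0,0]], "twist": [0,0], "jaw": [-1,-1]}}

```text
t: 3.35
position: [0.4781, -0.3193, 0.2392]
tool_rot: [-0.001, 0.834, -0.552, -0.0]
ft_force: [0.3, 0.6, -0.5]
gripper_width: 0.0929
```

```bash
cat >> h.py <<'E'
def wrist():
    s=bot.sense();p=optics.capture('wrist')
    T=np.eye(4);T[:3,:3]=Rt(s);T[:3,3]=s['position']
    p['world_to_cam']=np.linalg.inv(T@p['hand_eye']);return p
E
python3 - <<'E'
from fit import *
p=wrist();save(p,'w1');s=bot.sense();print(s['t'],s['position'],heading(),s['ft_force'],s['ft_torque'],p['hand_eye'])
r=nets.cut_out(p,'jacket');print(len(r))
if r: print(r[0]['score'],fit([(p,r[0]['pixels'].astype(float))],box,[.478,-.326,.4],[.01,.01,.1]))
np.save('w1.npy',p['world_to_cam'])
E
```

```text
3.4 [ 0.47869086 -0.31829634  0.23919571] -1.1671526110484973 [0.43426375 1.03637554 0.23584007] [0.00822453 0.16754661 0.03582247] [[ 9.99998566e-01  1.61318734e-03  5.15321543e-04 -4.63203590e-04]
 [-1.69049679e-03  9.68992402e-01  2.47084735e-01 -6.91368221e-02]
 [-1.00748694e-04 -2.47085252e-01  9.68993740e-01 -1.73719819e-01]
 [ 0.00000000e+00  0.00000000e+00  0.00000000e+00  1.00000000e+00]]
1
0.67 (array([ 0.47647612, -0.32800407,  0.37507221]), np.float64(0.03945172113987263))
```

View pics/w1.png

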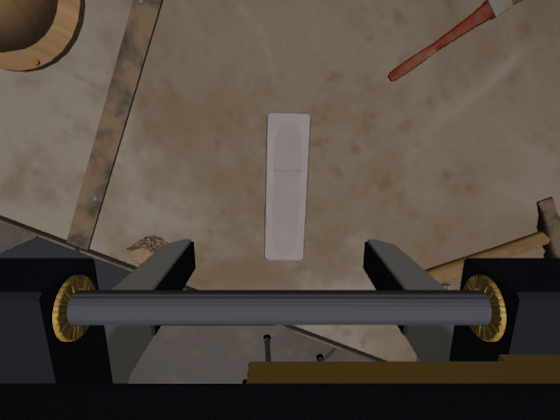

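```bash
cat >> h.py <<'E'
def ft(n=20):
    F=[];Q=[];E=[];P=[];J=[]
    for i in range(n):
        optics.capture('top');s=bot.sense();R=Rt(s)
        F.append(R.T@s['ft_force']);Q.append(R.T@s['ft_torque']);E.append(s['effort']);P.append(s['position']);J.append(s['joints'])
    np.set_printoptions(precision=4,suppress=True)
    print('t',s['t'],'toolF',np.mean(F,0),'sd',np.std(F,0));print('toolT',np.mean(Q,0),'sd',np.std(Q,0));print('eff',np.mean(E,0),np.std(E,0));print('pos',np.mean(P,0),np.std(P,0),'q',np.mean(J,0),'width',s['gripper_width'],'head',heading(s))
    return np.mean(F,0),np.mean(Q,0)
E
python3 - <<'E'
from h import *
ft(20)
goal([.4765,-.328,.10],-1.196);goal([.4765,-.328,.022],-1.196)
E
```

```text
t 4.45 toolF [-0.0368 -0.1728  0.1291] sd [0.4687 0.5505 0.4509]
toolT [-0.1431 -0.0261  0.0006] sd [0.0328 0.0325 0.0316]
eff [  0.007  -37.7368   6.2784 -15.5532  -0.0622  -0.0041   0.    ] [0.1264 0.0218 0.0428 0.0058 0.0044 0.0018 0.0002]
pos [ 0.4781 -0.3195  0.2395] [0.0004 0.0007 0.0001] q [ 0.1322  0.5419  0.6812  1.6224 -0.3712  1.1105 -0.2586] width 0.09263448594566333 head -1.1700002564203633
goal [ 0.476 -0.328  0.1  ] -> [  6.8   4.3 139.5] twist 0.026
goal [ 0.476 -0.328  0.022] -> [  6.8   4.3 217.5] twist 0.026
```

Call:
{"api": "drive_tool", "payload": {"translation": [[3,2,55],[7,4,110],[7,4,150],[7,4,170],[7,4,190],[7,4,205],[7,4,217],[7,4,217]], "twist": [0.026,0.026,0.026,0.026,0.026,0.026,0.026,0.026], "jaw": [-1,-1,-1,-1,-1,-1,-1,-1]}}

```text
t: 5.45
position: [0.4766, -0.3277, 0.0219]
tool_rot: [-0.0, 0.826, -0.563, -0.001]
ft_force: [-0.6, -0.3, 1.0]
gripper_width: 0.093
```

Call:
{"api": "drive_tool", "payload": {"translation": [[0,0,0],[0,0,0],[0,0,0],[0,0,0],[0,0,0],[0,0,0]], "twist": [0,0,0,0,0,0], "jaw": [0,0.3,1,1,1,1], "newtons": 45}}

```text
t: 6.2
position: [0.4771, -0.3283, 0.0227]
tool_rot: [0.0, 0.826, -0.563, 0.0]
ft_force: [0.3, 0.2, 0.8]
gripper_width: 0.0495
```

Run:
```python
from h import *
s=bot.sense();print(s)
p=wrist();save(p,'w2')
p=optics.capture('side');save(p,'s2')
```

```text
{'t': 6.2, 'joints': array([ 0.26174239,  0.80522027,  0.50038146,  1.82266295, -0.59303792,
        0.66684291, -0.08535472]), 'dq': array([-0.00067251,  0.00033645,  0.00024442,  0.00019456,  0.00056374,
       -0.00028457,  0.00040724]), 'effort': array([-1.03864465e-01, -4.36931133e+01,  6.44762769e+00, -9.19864565e+00,
       -2.82256346e-02,  1.46214310e-01, -7.29478081e-03]), 'position': array([ 0.47708246, -0.32833513,  0.02267535]), 'tool_rot': array([ 1.29190327e-04,  8.26445378e-01, -5.63016783e-01,  3.48757398e-04]), 'ft_force': array([0.25775559, 0.18632607, 0.8087824 ]), 'ft_torque': array([-0.13118152,  0.07776792, -0.04377422]), 'gripper_width': 0.04954341534074507}
```

View pics/s2.png

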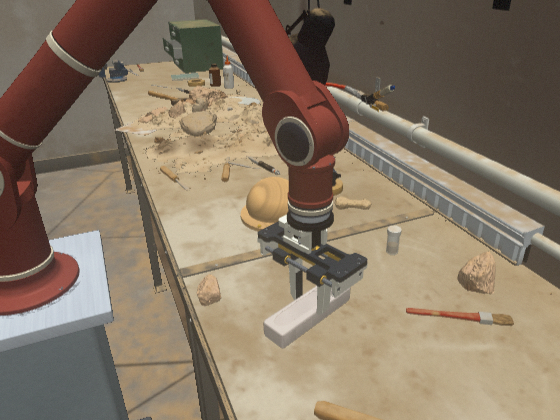

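View pics/w2.png

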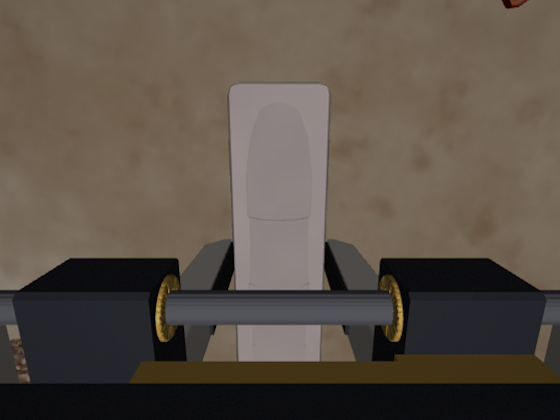

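Call:
{"api": "drive_tool", "payload": {"translation": [[0,0,-4],[0,0,-12],[0,0,-30],[0,0,-60],[0,0,-100],[0,0,-150],[0,0,-200],[0,0,-217]], "twist": [0,0,0,0,0,0,0,0], "jaw": [1,1,1,1,1,1,1,1]}}

```text
t: 7.3
position: [0.4773, -0.3296, 0.2444]
tool_rot: [0.0, 0.826, -0.563, 0.004]
ft_force: [-0.0, 0.0, -5.5]
gripper_width: 0.0493
```

Call:
{"api": "drive_tool", "payload": {"translation": [[0,0,0],[0,0,0],[0,0,0],[0,0,0]], "twist": [0,0,0,0], "jaw": [1,1,1,1]}}

```text
t: 7.8
position: [0.4765, -0.3277, 0.2386]
tool_rot: [0.0, 0.826, -0.563, -0.001]
ft_force: [-0.5, -0.3, -4.6]
gripper_width: 0.0492
```

Run:
```python
from h import *
p=wrist();save(p,'w3')
p=optics.capture('side');save(p,'s3')
ft(25)
```

```text
t 9.15 toolF [0.1265 0.1123 4.4372] sd [0.4193 0.4103 0.5196]
toolT [-0.0558 -0.0155  0.0002] sd [0.0329 0.0352 0.0291]
eff [ -0.0006 -40.1678   7.0303 -16.8341   0.0255   0.0223  -0.    ] [0.0041 0.0209 0.0044 0.0132 0.0003 0.0016 0.    ]
pos [ 0.4769 -0.328   0.2395] [0.     0.     0.0001] q [ 0.1424  0.551   0.6923  1.612  -0.3807  1.1178 -0.2651] width 0.04928382915596161 head -1.196004834737098
```

View pics/s3.png

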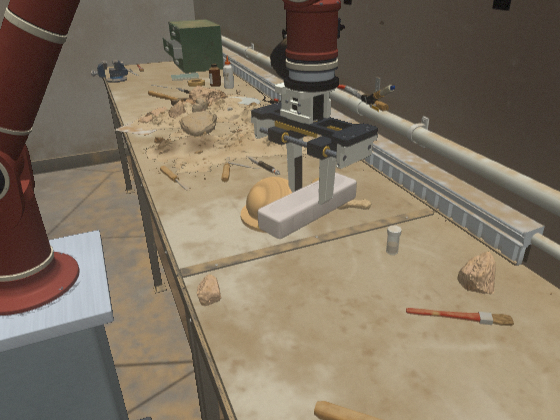

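View pics/w3.png

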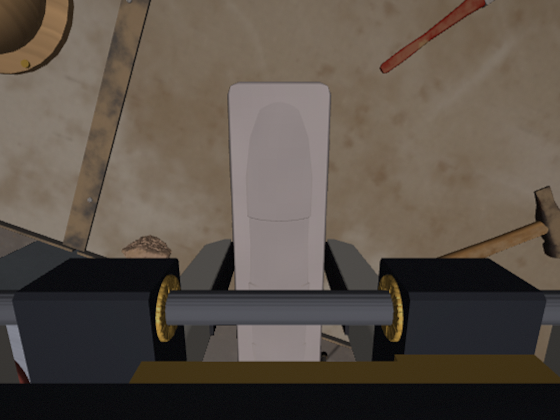

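Run:
```python
from h import *
goal([.56,-.10,.24],-1.196)
```

```text
goal [ 0.56 -0.1   0.24] -> [-181.7 -160.8   -0.5] twist -0.0
```

Call:
{"api": "drive_tool", "payload": {"translation": [[-15,-13,0],[-45,-40,0],[-80,-71,0],[-115,-102,0],[-150,-133,0],[-172,-152,0],[-182,-161,0],[-182,-161,0]], "twist": [0,0,0,0,0,0,0,0], "jaw": [1,1,1,1,1,1,1,1]}}

```text
t: 10.15
position: [0.5602, -0.0996, 0.2394]
tool_rot: [0.0, 0.827, -0.563, 0.0]
ft_force: [-0.5, -0.3, -4.4]
gripper_width: 0.0494
```

Call:
{"api": "drive_tool", "payload": {"translation": [[0,0,0],[0,0,0]], "twist": [0,0], "jaw": [1,1]}}

```text
t: 10.4
position: [0.5595, -0.1017, 0.2398]
tool_rot: [0.0, 0.826, -0.564, 0.0]
ft_force: [0.7, 0.1, -3.8]
gripper_width: 0.0495
```

Run:
```python
from fit import *
p=wrist();save(p,'w4');s=bot.sense();print(s['t'],s['position'],heading())
print([(r['xyz'],r['score']) for r in nets.tip_of(p,'dome_top')])
r=nets.cut_out(p,'dome')
for q in r[:1]:
    print(q['score'],q['pixels'].sum());v,c=fit([(p,q['pixels'].astype(float))],domep,[.559,.045],[.01,.01]);print(v,c)
    im=p['img'].copy();m=sil(p,domep(*v));cs,_=cv2.findContours((m>.5).astype(np.uint8),0,1);cv2.drawContours(im,cs,-1,(0,255,0),1)
    cs,_=cv2.findContours(q['pixels'].astype(np.uint8),0,1);cv2.drawContours(im,cs,-1,(255,0,0),1)
    p['img']=im;save(p,'w4f')
```

```text
10.45 [ 0.55963036 -0.10133854  0.23971625] -1.198645334209865
[([0.5597, 0.0471, 0.1031], 0.72)]
0.55 15664
[0.5581533  0.04617817] 0.03859805924412665
```

View pics/w4f.png

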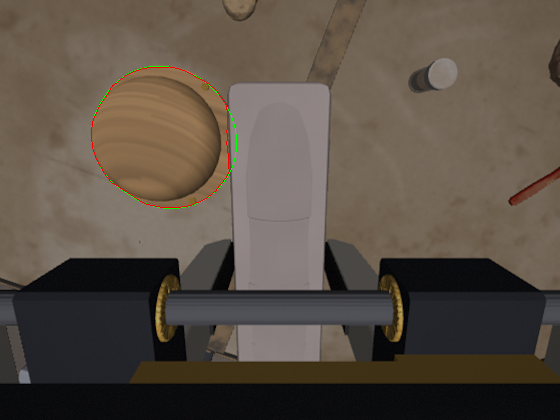

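Run:
```python
from h import *
goal([.5796,.037,.19],-1.98)
```

```text
goal [0.58  0.037 0.19 ] -> [-121.   -68.6   49.6] twist 0.782
```

Call:
{"api": "drive_tool", "payload": {"translation": [[-12,-7,0],[-36,-20,5],[-60,-34,15],[-85,-48,25],[-105,-60,35],[-117,-66,44],[-121,-69,50],[-121,-69,50]], "twist": [0.08,0.2,0.35,0.5,0.62,0.72,0.78,0.78], "jaw": [1,1,1,1,1,1,1,1]}}

```text
t: 11.55
position: [0.5798, 0.0389, 0.1888]
tool_rot: [-0.001, -0.551, 0.834, 0.0]
ft_force: [-0.2, 0.3, -4.0]
gripper_width: 0.0494
```

Call:
{"api": "drive_tool", "payload": {"translation": [[0,0,0],[0,0,0],[0,0,0]], "twist": [0,0,0], "jaw": [1,1,1]}}

```text
t: 11.92
position: [0.5801, 0.0377, 0.1899]
tool_rot: [0.0, -0.55, 0.835, -0.0]
ft_force: [0.2, -0.6, -4.0]
gripper_width: 0.0496
```

Run:
```python
from h import *
p=optics.capture('side');save(p,'s5');p=optics.capture('top');save(p,'t5')
ft(15)
h=-1.98;goal([.5796,.037,.13],-1.98)
```

```text
t 12.775 toolF [0.318  0.2023 3.9499] sd [0.4177 0.4435 0.4666]
toolT [-0.0543  0.0267  0.0052] sd [0.0224 0.0366 0.0287]
eff [  0.0146 -41.1951   9.996  -14.8587  -0.0002   0.0219   0.0002] [0.0162 0.0137 0.0066 0.0033 0.0007 0.0008 0.0002]
pos [0.58   0.0381 0.1895] [0.     0.0001 0.0001] q [-0.6199  0.6723  0.8902  1.6773 -0.5815  1.0783 -1.5262] width 0.049350647010052456 head -1.9759951063258012
goal [0.58  0.037 0.13 ] -> [ 1.2 -0.1 59.5] twist 0.004
```

View pics/s5.png

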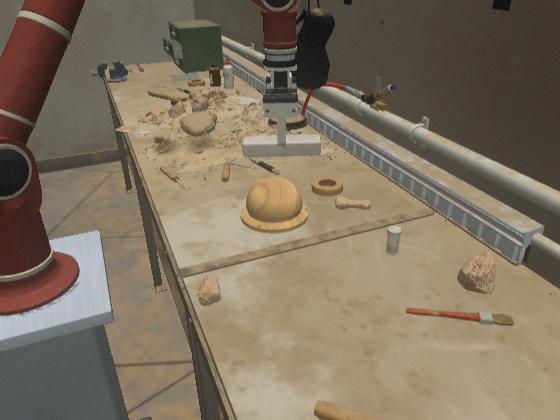

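View pics/t5.png

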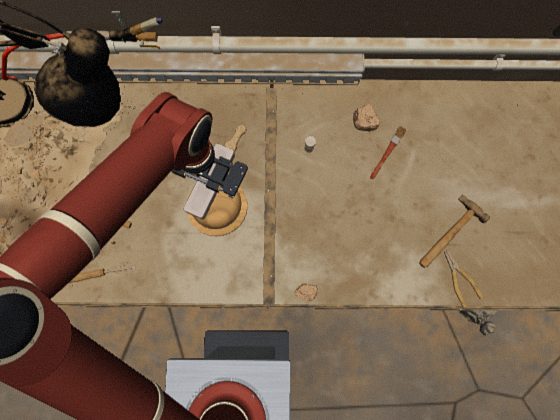

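Call:
{"api": "drive_tool", "payload": {"translation": [[1,0,10],[1,0,30],[1,0,45],[1,0,55],[1,0,61],[1,0,64],[1,0,65],[1,0,65]], "twist": [0,0,0,0,0,0,0,0], "jaw": [1,1,1,1,1,1,1,1]}}

```text
t: 13.78
position: [0.5798, 0.0372, 0.1248]
tool_rot: [0.0, -0.55, 0.835, -0.0]
ft_force: [0.5, -0.1, -4.1]
gripper_width: 0.0495
```

Run:
```python
from h import *
ft(6)
```

```text
t 14.075 toolF [0.0891 0.3317 4.149 ] sd [0.5424 0.5358 0.1738]
toolT [-0.0411  0.0234 -0.014 ] sd [0.03   0.0155 0.0187]
eff [  0.0027 -42.9148  10.2003 -12.992   -0.0007   0.0218   0.0001] [0.0021 0.0437 0.0134 0.0124 0.0003 0.0011 0.0002]
pos [0.5798 0.0372 0.1248] [0.0001 0.     0.0001] q [-0.5841  0.7415  0.8286  1.7499 -0.6581  0.9509 -1.461 ] width 0.049623791329915116 head -1.9759123365305742
```

Not touching yet; go down 1 mm per row.

Call:
{"api": "drive_tool", "payload": {"translation": [[0,0,1],[0,0,2],[0,0,2]], "twist": [0,0,0], "jaw": [1,1,1]}}

```text
t: 14.45
position: [0.5798, 0.0372, 0.1228]
tool_rot: [0.0, -0.55, 0.835, -0.0]
ft_force: [0.7, -0.0, -2.2]
gripper_width: 0.0489
```

Call:
{"api": "drive_tool", "payload": {"translation": [[0,0,1],[0,0,1]], "twist": [0,0], "jaw": [1,1]}}

```text
t: 14.7
position: [0.5803, 0.0369, 0.1224]
tool_rot: [0.001, -0.55, 0.835, -0.001]
ft_force: [-0.8, 0.1, 2.1]
gripper_width: 0.0493
```

Run:
```python
from h import *
ft(5)
```

```text
t 14.95 toolF [ 0.0663 -0.0442 -3.8296] sd [0.3276 0.2929 0.8096]
toolT [-0.1785  0.0426  0.0014] sd [0.0298 0.008  0.0216]
eff [ -0.0737 -39.0229   8.7198 -11.0583  -0.0341  -0.0802  -0.0013] [0.0384 0.2824 0.1392 0.1957 0.0031 0.0359 0.0003]
pos [0.5803 0.0369 0.1223] [0. 0. 0.] q [-0.5822  0.7446  0.8261  1.7519 -0.6619  0.9452 -1.4579] width 0.049271444681561104 head -1.976067532724749
```

Call:
{"api": "drive_tool", "payload": {"translation": [[0,0,-0.7],[0,0,-0.7],[0,0,-0.7]], "twist": [0,0,0], "jaw": [1,1,1]}}

```text
t: 15.32
position: [0.5801, 0.037, 0.1224]
tool_rot: [0.0, -0.55, 0.835, -0.001]
ft_force: [1.0, -0.5, 3.2]
gripper_width: 0.049
```

Run:
```python
from h import *
ft(10)
```

```text
t 15.825 toolF [-0.146  -2.2097 -4.4336] sd [0.3012 0.5793 0.5944]
toolT [ 0.2918 -0.0013 -0.0092] sd [0.0669 0.0287 0.0206]
eff [ -0.458  -38.7753   8.2595 -10.1105   0.0744   0.5204   0.0009] [0.0571 0.1432 0.1069 0.1881 0.015  0.0869 0.0003]
pos [0.5801 0.037  0.1224] [0. 0. 0.] q [-0.5826  0.7444  0.8263  1.7517 -0.6612  0.946  -1.4587] width 0.049705815011307615 head -1.9760248731981163
```

Call:
{"api": "drive_tool", "payload": {"translation": [[0,0,-0.6],[0,0,-0.6],[0,0,-0.6]], "twist": [0,0,0], "jaw": [1,1,1]}}

```text
t: 16.2
position: [0.5798, 0.0372, 0.1227]
tool_rot: [0.0, -0.55, 0.835, -0.0]
ft_force: [2.7, -0.3, 2.8]
gripper_width: 0.0493
```

Run:
```python
from h import *
ft(6)
```

```text
t 16.5 toolF [-0.3741 -3.6227 -2.1128] sd [0.4096 0.5019 0.4387]
toolT [ 0.6572 -0.0381  0.0045] sd [0.0433 0.0159 0.0411]
eff [ -0.6784 -39.6383   8.3512  -9.9415   0.1706   0.9673   0.0039] [0.0075 0.0391 0.0062 0.0084 0.0056 0.0212 0.0002]
pos [0.5797 0.0372 0.1227] [0. 0. 0.] q [-0.583   0.744   0.8266  1.7517 -0.6604  0.9473 -1.4593] width 0.04934756940743813 head -1.9760724900563469
```

Call:
{"api": "drive_tool", "payload": {"translation": [[0,0,-0.5],[0,0,-0.5],[0,0,-0.5]], "twist": [0,0,0], "jaw": [1,1,1]}}

```text
t: 16.88
position: [0.579, 0.0374, 0.1229]
tool_rot: [-0.001, -0.55, 0.835, 0.0]
ft_force: [1.7, -1.2, -0.6]
gripper_width: 0.0498
```

Run:
```python
from h import *
ft(4)
```

```text
t 17.075 toolF [-0.0192 -2.474   1.0152] sd [0.4716 0.3634 0.2691]
toolT [ 0.4782 -0.0267 -0.0032] sd [0.0312 0.0326 0.0532]
eff [ -0.4977 -41.1911   9.0802 -11.0456   0.1287   0.7495   0.0029] [0.0205 0.102  0.0566 0.0921 0.0054 0.029  0.0001]
pos [0.579  0.0374 0.1229] [0. 0. 0.] q [-0.5834  0.7436  0.8267  1.752  -0.6596  0.9489 -1.4597] width 0.04982870959237255 head -1.9758835385067028
```

Call:
{"api": "drive_tool", "payload": {"translation": [[0,0,0],[0,0,0],[0,0,0]], "twist": [0,0,0], "jaw": [-0.1,-0.25,-0.3]}}

```text
t: 17.45
position: [0.579, 0.0375, 0.1231]
tool_rot: [-0.0, -0.55, 0.835, 0.001]
ft_force: [0.2, -0.6, -0.1]
gripper_width: 0.0599
```

Run:
```python
from h import *
p=optics.capture('side');save(p,'s6');p=wrist();save(p,'w6');s=bot.sense();print(s['t'],s['gripper_width'],s['ft_force'])
a=cv2.imread('pics/s6.png')[90:240,180:380];b=cv2.imread('pics/w6.png')
cv2.imwrite('pics/s6z.png',cv2.resize(a,None,fx=4,fy=4,interpolation=3))
```

```text
17.55 0.06052906800602431 [-0.07586046 -0.21643891 -0.18794568]
```

View pics/s6z.png

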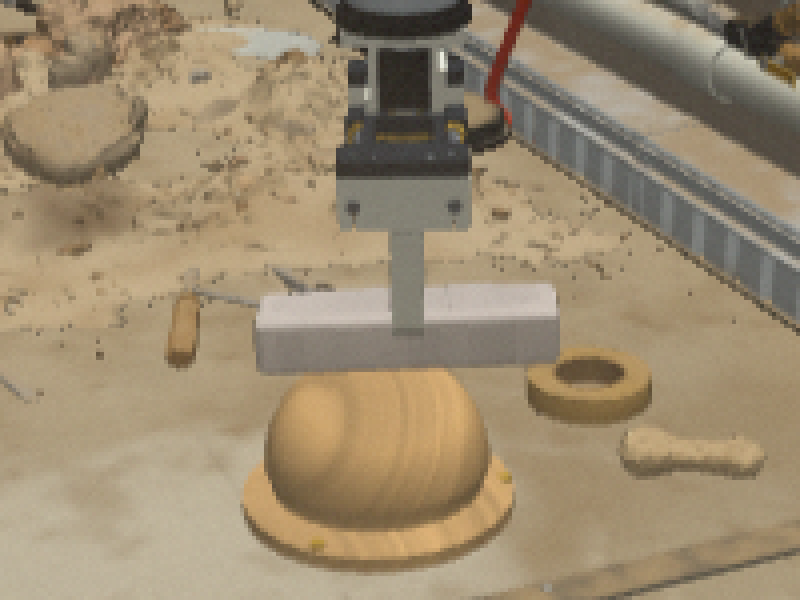

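View pics/w6.png

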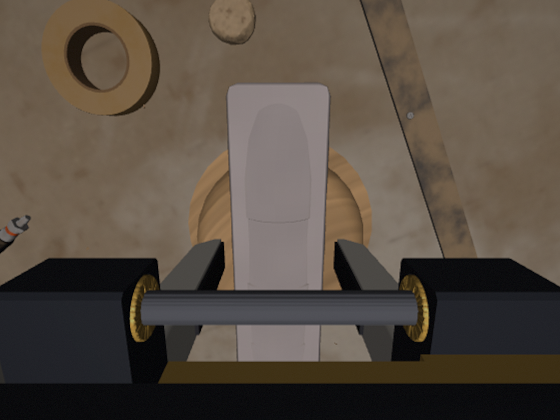

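```bash
cat > tilt.py <<'E'
from h import *
def edge(p,show=False):
    # bottom front edge of jacket: pick plaster by low saturation, bottom-most pixel per column
    im=p['img'].astype(int);out=[]
    sub=im[130:215,225:345]
    hsv=cv2.cvtColor(sub.astype(np.uint8),cv2.COLOR_RGB2HSV)
    m=((hsv[...,1]<42)&(hsv[...,2]>90)).astype(np.uint8)
    n,l,st,_=cv2.connectedComponentsWithStats(m,connectivity=4)
    k=1+np.argmax(st[1:,4]);m=l==k
    xs=np.where(m.any(0))[0];b=[np.where(m[:,x])[0].max() for x in xs]
    x=xs+225.;b=np.array(b)+130.
    sel=(x>x.min()+4)&(x<x.max()-4);A=np.polyfit(x[sel],b[sel],1)
    r=b-np.polyval(A,x);g=sel&(abs(r)<2.);A=np.polyfit(x[g],b[g],1)
    return A[0],x.min(),x.max(),np.polyval(A,(x.min()+x.max())/2),g.sum()
E
python3 - <<'E'
from tilt import *
p=optics.capture('side')
for n in('s5','s6'):
    im=cv2.cvtColor(cv2.imread('pics/%s.png'%n),cv2.COLOR_BGR2RGB)
    try: print(n,np.round(edge({'img':im}),4))
    except Exception as e: print(e)
# predicted slope for level jacket yaw
for yaw in(-.405,):
  for pitch in(0,.05):
    c=np.array([.559,.046,.1]);u=np.array([np.cos(yaw)*np.cos(pitch),np.sin(yaw)*np.cos(pitch),np.sin(pitch)]);v=np.array([-np.sin(yaw),np.cos(yaw),0])
    A=proj(p,c-v*.025-u*.07);B=proj(p,c-v*.025+u*.11);print(A,B,(B-A)[1]/(B-A)[0])
for i in range(12):
    p=optics.capture('side');print(bot.sense()['t'],np.round(edge(p),4))
save(p,'s7')
E
```

```text
s5 [-1.960000e-02  2.430000e+02  3.200000e+02  1.542059e+02  6.800000e+01]
s6 [-3.410000e-02  2.440000e+02  3.190000e+02  1.800909e+02  6.600000e+01]
[243.28366924 183.95399796] [319.33634934 183.10784047] -0.011125939165655184
[243.4058746 185.2846578] [319.3230934  181.00660054] -0.05635160667644625
17.65 [-3.290000e-02  2.440000e+02  3.190000e+02  1.800455e+02  6.600000e+01]
17.7 [-4.270000e-02  2.440000e+02  3.190000e+02  1.800909e+02  6.600000e+01]
17.75 [-3.850000e-02  2.440000e+02  3.190000e+02  1.800169e+02  6.500000e+01]
17.8 [-4.050000e-02  2.440000e+02  3.190000e+02  1.802121e+02  6.600000e+01]
17.85 [-3.470000e-02  2.440000e+02  3.190000e+02  1.800606e+02  6.600000e+01]
17.9 [-3.950000e-02  2.440000e+02  3.190000e+02  1.801818e+02  6.600000e+01]
17.95 [-3.940000e-02  2.440000e+02  3.190000e+02  1.801515e+02  6.600000e+01]
18.0 [-3.400000e-02  2.440000e+02  3.190000e+02  1.801818e+02  6.600000e+01]
18.05 [-4.010000e-02  2.440000e+02  3.190000e+02  1.801061e+02  6.600000e+01]
18.1 [-3.800000e-02  2.440000e+02  3.190000e+02  1.801393e+02  6.500000e+01]
18.15 [-3.820000e-02  2.440000e+02  3.190000e+02  1.801818e+02  6.600000e+01]
18.2 [-3.700000e-02  2.440000e+02  3.190000e+02  1.800909e+02  6.600000e+01]
```

Call:
{"api": "drive_tool", "payload": {"translation": [[0,0,0],[0,0,0],[0,0,-10],[0,0,-30],[0,0,-60],[0,0,-90],[0,0,-110],[0,0,-110]], "twist": [0,0,0,0,0,0,0,0], "jaw": [-0.6,-1,-1,-1,-1,-1,-1,-1]}}

```text
t: 19.2
position: [0.5806, 0.0367, 0.2354]
tool_rot: [0.002, -0.55, 0.835, -0.001]
ft_force: [0.5, 0.2, 0.4]
gripper_width: 0.0928
```

Run:
```python
from tilt import *
for i in range(8):
    p=optics.capture('side');print(bot.sense()['t'],np.round(edge(p),4))
save(p,'s8')
q=wrist();save(q,'w8');np.savez('w8.npz',T=q['world_to_cam'],K=q['mtx']);np.savez('side.npz',T=p['world_to_cam'],K=p['mtx'])
a=p['img'][90:240,180:380,::-1]
cv2.imwrite('pics/s8z.png',cv2.resize(a,None,fx=4,fy=4,interpolation=3))
print(bot.sense())
```

```text
19.25 [-3.830000e-02  2.440000e+02  3.190000e+02  1.801212e+02  6.600000e+01]
19.3 [-3.630000e-02  2.440000e+02  3.190000e+02  1.801099e+02  6.500000e+01]
19.35 [-4.14000e-02  2.44000e+02  3.19000e+02  1.80001e+02  6.50000e+01]
19.4 [-3.780000e-02  2.440000e+02  3.190000e+02  1.800152e+02  6.600000e+01]
19.45 [-3.620000e-02  2.440000e+02  3.190000e+02  1.800303e+02  6.600000e+01]
19.5 [-4.340000e-02  2.440000e+02  3.190000e+02  1.800606e+02  6.600000e+01]
19.55 [-3.590000e-02  2.440000e+02  3.190000e+02  1.800455e+02  6.600000e+01]
19.6 [-3.970000e-02  2.440000e+02  3.190000e+02  1.800324e+02  6.500000e+01]
{'t': 19.65, 'joints': array([-0.63666493,  0.63013919,  0.92378602,  1.61939778, -0.53626029,
        1.16663787, -1.56370899]), 'dq': array([ 0.00098214, -0.00383069,  0.00415345, -0.00303311,  0.00158017,
       -0.00091618, -0.00302527]), 'effort': array([-1.44470981e-02, -3.80063260e+01,  8.99875760e+00, -1.47421664e+01,
       -3.05277230e-03, -7.34273228e-02,  1.61414937e-04]), 'position': array([0.57936522, 0.03722845, 0.23275213]), 'tool_rot': array([-5.15329115e-04, -5.50314330e-01,  8.34957389e-01,  1.80259203e-04]), 'ft_force': array([1.08512781, 0.60859271, 0.23941815]), 'ft_torque': array([-0.01140735,  0.13518948, -0.01229066]), 'gripper_width': 0.09271495880615713}
```

View pics/s8z.png

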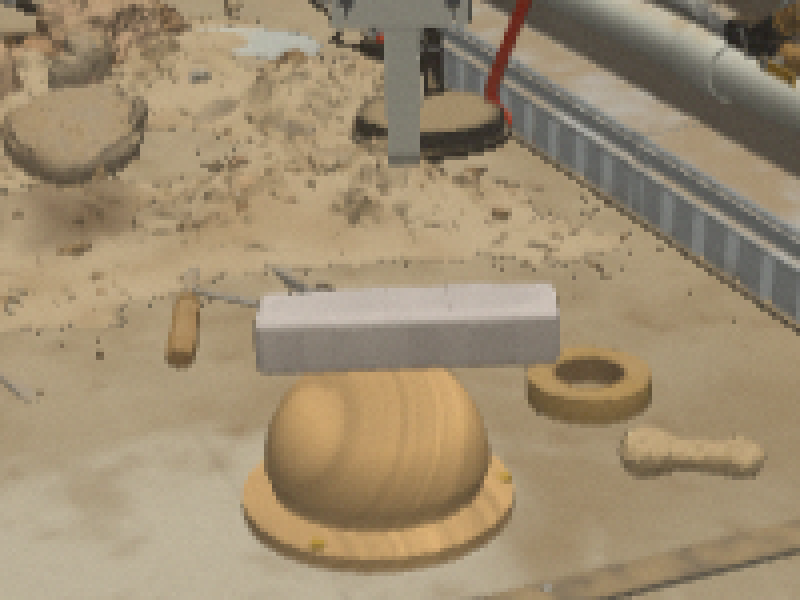

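View pics/w8.png

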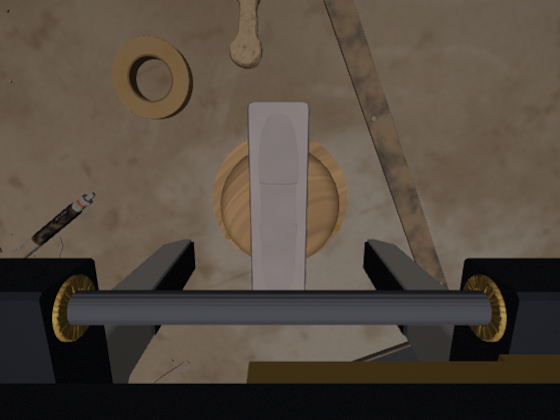

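Run:
```python
from h import *
d=np.load('side.npz');p={'world_to_cam':d['T'],'mtx':d['K']}
for yaw in(-.425,-.405,-.385):
  for z in(.1,.167):
   for pitch in(0,.03):
    c=np.array([.559,.046,z]);u=np.array([np.cos(yaw)*np.cos(pitch),np.sin(yaw)*np.cos(pitch),np.sin(pitch)]);v=np.array([-np.sin(yaw),np.cos(yaw),0])
    A=proj(p,c-v*.025-u*.07);B=proj(p,c-v*.025+u*.11);print(yaw,z,pitch,(B-A)[1]/(B-A)[0])
# yaw from wrist image
d=np.load('w8.npz');w={'world_to_cam':d['T'],'mtx':d['K']}
for a,b in(((247.5,105),(251.5,285)),((309,105),(304.5,285))):
    A=ray(w,a,.136);B=ray(w,b,.136);print(A,B,np.arctan2(*(A-B)[[1,0]]))
print(-1.976+np.pi/2)
```

```text
-0.425 0.1 0 -0.002440944107239846
-0.425 0.1 0.03 -0.02956039837010595
-0.425 0.167 0 -0.003442120595179734
-0.425 0.167 0.03 -0.03136535535164604
-0.405 0.1 0 -0.011125939165655184
-0.405 0.1 0.03 -0.03823173810221802
-0.405 0.167 0 -0.011147071682874442
-0.405 0.167 0.03 -0.03905454389652131
-0.385 0.1 0 -0.01980126208414598
-0.385 0.1 0.03 -0.046904630912060194
-0.385 0.167 0 -0.01884297734222168
-0.385 0.167 0.03 -0.04674626703835255
[0.66773245 0.02759417 0.136     ] [0.52273859 0.08964219 0.136     ] -0.40435443600899973
[ 0.64846727 -0.0175276   0.136     ] [0.50358681 0.0448633  0.136     ] -0.4066355931979596
-0.4052036732051034
```

Run:
```python
from h import *
d=np.load('side.npz');p={'world_to_cam':d['T'],'mtx':d['K']}
def meas(n,rows):
    im=cv2.imread('pics/%s.png'%n);r0,r1=rows
    hsv=cv2.cvtColor(im,cv2.COLOR_BGR2HSV).astype(float)
    g=cv2.cvtColor(im,cv2.COLOR_BGR2Lab).astype(float)[...,2]  # b channel: plaster low, wood/bench high
    out=[]
    for xs in (range(250,270),range(294,314)):
        prof=g[r0:r1,list(xs)].mean(1); out.append(np.round(prof,0).astype(int))
    return out
for n,r in(('s5',(122,165)),('s6',(148,192)),('s8',(148,192))):
    for o in meas(n,r):print(n,list(o))
def model(z,roll,pitch,xs=(260,304)):
    yaw=-.405
    u=np.array([np.cos(yaw)*np.cos(pitch),np.sin(yaw)*np.cos(pitch),np.sin(pitch)]);v=np.array([-np.sin(yaw),np.cos(yaw),0])
    v=v*np.cos(roll)+np.array([0,0,1])*np.sin(roll);w=np.cross(u,v)
    c=np.array([.559,.046,z]);res=[]
    for X in xs:
        ys=[]
        for a,b in((-.025,0),(-.025,.036),(0,.044),(.025,.036)):
            A=proj(p,c+u*-.07+v*a+w*b);B=proj(p,c+u*.11+v*a+w*b);ys.append(A[1]+(B-A)[1]*(X-A[0])/(B-A)[0])
        res.append(np.round([ys[0],ys[1],min(ys[2:]),ys[0]-min(ys[2:])],2))
    return res
for z,ro in((.167,0),(.1,0),(.1,.05),(.1,-.05)):print(z,ro,model(z,ro,.025 if z==.1 else 0))
```

```text
s5 [np.int64(145), np.int64(147), np.int64(148), np.int64(148), np.int64(149), np.int64(149), np.int64(148), np.int64(148), np.int64(148), np.int64(148), np.int64(148), np.int64(148), np.int64(149), np.int64(145), np.int64(137), np.int64(134), np.int64(134), np.int64(134), np.int64(134), np.int64(134), np.int64(134), np.int64(134), np.int64(134), np.int64(135), np.int64(134), np.int64(135), np.int64(134), np.int64(135), np.int64(135), np.int64(135), np.int64(134), np.int64(135), np.int64(135), np.int64(135), np.int64(139), np.int64(145), np.int64(145), np.int64(145), np.int64(144), np.int64(142), np.int64(142), np.int64(141), np.int64(142)]
s5 [np.int64(134), np.int64(133), np.int64(134), np.int64(136), np.int64(138), np.int64(142), np.int64(144), np.int64(146), np.int64(147), np.int64(147), np.int64(147), np.int64(146), np.int64(141), np.int64(134), np.int64(134), np.int64(134), np.int64(134), np.int64(134), np.int64(134), np.int64(134), np.int64(134), np.int64(134), np.int64(134), np.int64(134), np.int64(134), np.int64(134), np.int64(134), np.int64(134), np.int64(134), np.int64(134
[... 2518 characters left out ...]
135), np.int64(135), np.int64(135), np.int64(135), np.int64(135), np.int64(135), np.int64(135), np.int64(135), np.int64(135), np.int64(135), np.int64(135), np.int64(136), np.int64(142), np.int64(148), np.int64(149), np.int64(149), np.int64(148), np.int64(148), np.int64(148), np.int64(149), np.int64(150), np.int64(150), np.int64(151)]
0.167 0 [array([157.47, 142.68, 135.09,  22.37]), array([156.97, 142.19, 134.6 ,  22.37])]
0.1 0 [array([184.06, 170.11, 161.71,  22.35]), array([182.58, 168.61, 160.2 ,  22.38])]
0.1 0.05 [array([184.53, 170.93, 161.54,  22.99]), array([183.05, 169.43, 160.03,  23.01])]
0.1 -0.05 [array([183.58, 169.31, 161.91,  21.66]), array([182.09, 167.81, 160.41,  21.69])]
```

Run:
```python
from tilt import *
p=optics.capture('side');print(bot.sense()['t'],np.round(edge(p),4))
print(bot.finish_job())
```

```text
19.7 [-3.250000e-02  2.440000e+02  3.190000e+02  1.799122e+02  6.400000e+01]
the job is handed in; nothing more can be done
None
```

The jacket is balancing by itself on top of the dome, flat side down, and I handed the job in at 19.7 s of the 51 s allowed.

**How it was done:** I gripped the jacket near its middle and lifted it. The wrist torque and joint efforts put its centre of mass about 20–23 mm off the grip axis, toward the end that was nearer the robot at pick-up. I lowered it with that point over the dome top, eased off to light contact, opened the fingers and raised the hand about 11 cm.

**Last checks:**
- **Stillness:** 21 side-camera readings over 2.1 s after release showed no rocking or drift beyond pixel noise. They run from just after the fingers opened until the hand was clear.
- **Level:** the jacket still leans about 1–1.5° toward its heavy end, which puts the balance point about 1–1.5 mm off the dome top. Its bottom and top edges gave slightly different tilt values. Sideways roll is about 0, give or take 1.5–2°. I chose not to regrip for so small an error.
- **Contact:** the hand is clear of the jacket and the force reading was near zero. I saw no bystander move in the pictures, but I did not measure their final positions.

**Disagreement between measurements:** torque readings taken while the jacket was pressed on the dome in the grip did not agree with the lifted ones, because sideways friction forces had built up. I ignored them. Pressing on the dome reached only about 8 to 9 N.

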